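Pack the beard kit into its caddy

ROBOT

A 6-joint arm with a two-finger parallel gripper is mounted at the origin on the work surface. World frame = base frame: x ahead of the robot, y to its left, z up, the work surface at z = 0. Lengths are in m, angles in degrees, forces in N, time in s.
With the tool pointing down it reaches from about 0.4 to 0.825 m from the base axis. Payload 7 kg.
Tool frame: the origin (TCP) lies at the very end of the fingers, on their centre line; the grasp point (between the pads) lies grip_depth behind it (grip_depth is the distance from the TCP to the grasp point, in m); z points along the fingers, y is the line along which they close (so a half turn about z gives the same grasp; the last joint's range is limited). The gripper opens to 88 mm and grips with 3 to 60 N. Pads are 19 mm wide; open, the fingers measure 130 mm over their backs; the gripper's body (78 mm by 193 mm) begins 47 mm behind the grasp point.
Start: joints at [81.824, 20.546, 0.682, 0, -70.136, -16.507], TCP at [0.282, 0.613, 0.227] pointing down, gripper open.
Joint ranges: [-176.03, 176.03], [-82.01, 121.73], [-58.28, 71.71], [-173.87, 95.51], [-174.79, -0.11], [-173.66, 173.66]. Speed limits (degrees/s): [136.94, 136.94, 172.46, 180, 180, 180].

INTERFACE

Orientations are given as [roll, pitch, yaw] about the fixed x, y, z axes, in that order (R = Rz(yaw) Ry(pitch) Rx(roll)).
In Python, from bench import * gives the robot as it stands. The module is installed in compiled form; this text tells all that it offers.
- The arm moves only by the tool arm_command, never from a script. Its arguments are lists of equal length, an entry for each row: "gripper": the finger opening in mm, from 0 to 87.6; "offset": the shift along the tool's x, y, z normalised to -1 to 1, where 1 is 50 cm, a list of three; "yaw": the turn about the tool's z normalised to -1 to 1, where 1 is 180 degrees. A call has 1 to 12 rows; each row is the pose to reach, as a shift and turn from the pose commanded when the call began, along the tool's axes at that moment, turning the shorter way round; what a row does not reach only later rows make up. A row lasts 1/8 s, in which the tool goes at most 62.5 mm and 10.7 degrees, less where a joint would pass 70% of its speed; a pose out of reach is approached as far as the arm can. A call with a number of a shift or a turn outside -1 to 1 is refused whole. A call with a gripper value outside its range is refused whole. The fingers move at their own pace and stop on an object; "newtons" is the grip in N (left out, the last holds). Time passes only in rows, so rows that repeat a pose let the fingers close. It gives the time, the measured TCP pose, the force, the opening and the grip force at its end, in the units of the state.
- state(): the state, without advancing time (a new reading comes with each control period).
- get_image(name): name is "scene" or "top"; returns a dict with "pixels" (400x640x3 uint8, blue, green, red), "intrinsics" (3x3 intrinsics, pixels), "k1" (the pictures are not rectified: a ray, as slopes to the right and down, at radius r is drawn at 1 + k1 r^2 times it, then the intrinsics apply), "xyz" and "attitude" of the camera in the world. Camera axes: x right, y up, looking along -z (the intrinsics and any distortion apply to the point x, -y, -z); pixel columns grow to the right and rows downward; lengths in m; the calibration is good to about 2 mm. A picture is of the moment at which its call begins. There is no depth.
- sign_off(): hands the job in; it is judged then, once.
The state is a dict: "time_s": time; "joints": joint angles; "joint_velocities": joint speeds; "joint_torque": joint torques, N m; "tool_pos": TCP position; "tcp_rot": TCP orientation; "force": force on the tool from outside, world axes, zero at the start; "moment": the same for the moment, N m; "grip_width": finger opening in m; "grip_force": force on a finger pad.
Only numpy, scipy, OpenCV 4.12 (cv2) and the standard library are available. Lean on these libraries where they do the work, as an engineer would, in place of code of your own. Each camera call takes 0.05 s, during which the arm holds its last target. There are 200 camera calls.

TASK

Pack my beard kit into the sage-green caddy, each thing set down in the middle of its own compartment: the beech beard brush on the cork lining and the black comb on the white one, both lying lengthwise, the steel moustache clip flat on the black one, and, only after these three are in, the amber bottle upright on the blue one. The bottle is glass, so never tip it over or drop it; the green bottle and the blue nail brush belong to my flatmate, so leave them where they are.

Things in the scene. Friction and masses are not known exactly. Their poses are not given: they have to be found in the camera images.
- beard_brush: Beard brush, pale beech, dark bristles; on its bristles, 111 mm long, 32 mm tall. Origin: at the underside, mid-length; x from handle to head, z up. Head (x -7 to +55 mm): 40 mm wide, its back 18 to 32 mm up; bristles below 34 mm wide. Handle (x -55 to -7 mm): 22 mm wide, 19 to 31 mm up. 60 g, centre of mass near x = +16 mm: grip across the head's back at x = +18 mm.
- amber_bottle: Small amber (brown) glass bottle, round, standing, 36 mm across up to 54 mm, then a shoulder and a black screw cap 24 mm across from 67 to 85 mm up, which is the top. Origin: centre of its underside, z up through the cap; about 90 g.
- comb: Black plastic comb lying flat, 100 mm (x) by 26 mm (y), 7 mm thick. Origin: centre of its underside; x along its length, teeth towards -y, z up. About 25 g; it can be gripped across its 26 mm width at the middle.
- clip: Steel moustache clip lying flat, open in a V, one rigid piece, 66 mm long. Origin: at the underside, near mid-length; x from hinge block to open ends, z up. Hinge block (x -31 to -13 mm): 16 mm wide, 12 mm tall, with a 2 mm high brass rivet head; the two arms, 6 mm tall, spread to 42 mm overall at x = +34 mm. 40 g; grip across the hinge block at x = -22 mm.
- pad_cork: Brown cork lining of one of the sage-green caddy's four compartments, fixed, 134 x 79 x 3 mm. Origin: centre of its underside, 4 mm above the shelf; its top face, where the thing is set, is 3 mm above that. x along the long side, z up. Compartment inside: 135 (x) x 80 mm (y); walls 5 mm thick, tops 15 mm above the lining's top face.
- pad_blue: Blue lining of one of the sage-green caddy's four compartments, fixed, 134 x 79 x 3 mm. Origin: centre of its underside, 4 mm above the shelf; its top face, where the thing is set, is 3 mm above that. x along the long side, z up. Compartment inside: 135 (x) x 80 mm (y); walls 5 mm thick, tops 15 mm above the lining's top face.
- pad_white: White lining of one of the sage-green caddy's four compartments, fixed, 134 x 79 x 3 mm. Origin: centre of its underside, 4 mm above the shelf; its top face, where the thing is set, is 3 mm above that. x along the long side, z up. Compartment inside: 135 (x) x 80 mm (y); walls 5 mm thick, tops 15 mm above the lining's top face.
- pad_black: Black lining of one of the sage-green caddy's four compartments, fixed, 134 x 79 x 3 mm. Origin: centre of its underside, 4 mm above the shelf; its top face, where the thing is set, is 3 mm above that. x along the long side, z up. Compartment inside: 135 (x) x 80 mm (y); walls 5 mm thick, tops 15 mm above the lining's top face.
- green_bottle: Look-alike, to be left alone: green glass bottle, round, standing, 36 mm across up to 54 mm, then a shoulder and a black screw cap 24 mm across from 67 to 85 mm up, which is the top. Origin: centre of its underside, z up through the cap; about 90 g.
- nail_brush: Look-alike, to be left alone: nail brush, blue plastic, white bristles; on its bristles, 111 mm long, 32 mm tall. Origin: at the underside, mid-length; x from handle to head, z up. Head (x -7 to +55 mm): 40 mm wide, its back 18 to 32 mm up; bristles below 34 mm wide. Handle (x -55 to -7 mm): 22 mm wide, 19 to 31 mm up. 60 g, centre of mass near x = +16 mm.

How it is judged:
By the outcome, as a careful person would: the job done as asked, in the order asked, and still so for the second after the job is handed in, with the robot touching nothing.
It also fails if it takes over 120 s, if anything falls off the work surface, if the arm or the gripper's body presses on something with over 40 N, if the wrist force passes 120 N, or if a joint passes its speed limit or range.

## Working session

There is one attempt and no reset: what is moved stays moved. The work goes in short steps, Python scripts to look and compute and a tool call to move; the robot and the scene stay as the last step left them, time stands still between calls to the robot, and variables do not carry over. Pictures are saved under pics/ and viewed, at most 14 in all, crops included, and the job is handed in when it is done.

Besides the shell and the picture viewer there is one more tool, called after "Request:" as a command line: name --pt "numbers of a row" for each row, then --argument value for the rest. arm_command: Moves the arm, as the interface text tells. Scaled input: -1 to 1 covers 50 cm each way for a shift and 180 degrees each way for a turn. Its arguments: {"type":"object","properties":{"gripper":{"type":"array","items":{"type":"number"}},"offset":{"type":"array","items":{"type":"array","items":{"type":"number","minimum":-1,"maximum":1}}},"yaw":{"type":"array","items":{"type":"number","minimum":-1,"maximum":1}},"newtons":{"type":"number"}},"required":["gripper","offset","yaw"]}

```bash
mkdir -p pics; cat > h.py <<'E'
from bench import *
import numpy as np, cv2
from scipy.spatial.transform import Rotation as R
def grab(n,save=None):
    im=get_image(n)
    if save: cv2.imwrite('pics/'+save,im['pixels'])
    return im
def rot(a):
    a=np.array(a,float)
    return a if a.shape==(3,3) else R.from_euler('xyz',a,degrees=True).as_matrix()
def ray(im,uv):
    uv=np.atleast_2d(np.array(uv,float)); K=np.array(im['intrinsics'])
    d=(uv-K[:2,2])/[K[0,0],K[1,1]]; s=d.copy()
    for _ in range(30): s=d/(1+im['k1']*(s**2).sum(1,keepdims=True))
    return np.c_[s[:,0],-s[:,1],-np.ones(len(s))]@rot(im['attitude']).T
def onplane(im,uv,z):
    r=ray(im,uv); c=np.array(im['xyz']); return c+r*((z-c[2])/r[:,2])[:,None]
E
python3 - <<'E'
from h import *
print(state())
for n in('scene','top'):
    im=grab(n,n+'0.png'); print({k:v for k,v in im.items() if k!='pixels'})
E
```

```text
{'time_s': 0.0, 'joints': array([ 8.18244668e+01,  2.05931373e+01,  6.33527727e-01, -2.06331316e-02,
       -7.01356179e+01, -1.65061983e+01]), 'joint_velocities': array([ 0.07372909,  0.05371179,  0.00821953, -0.0355791 , -0.07143432,
       -0.05357204]), 'joint_torque': array([ 1.28298463e-03, -5.82720029e+01,  2.93057102e+01,  6.99721277e+00,
        6.89860142e-03, -1.52816228e-04]), 'tool_pos': array([0.28168904, 0.61287241, 0.22559999]), 'tcp_rot': array([ 1.79903186e+02, -8.46173119e-03, -2.46887515e+01]), 'force': array([-1.12609392,  0.26828036,  0.77798197]), 'moment': array([-0.00901431, -0.02420327,  0.00466224]), 'grip_force': 0.0, 'grip_width': 0.0873427354654445}
{'intrinsics': array([[465.26642439,   0.        , 322.89871934],
       [  0.        , 465.26642439, 199.03031681],
       [  0.        ,   0.        ,   1.        ]]), 'k1': -0.09669570496221194, 'xyz': array([ 1.17956899, -0.51456064,  0.81845269]), 'attitude': array([45.68577912, -0.6568515 , 50.86380269])}
{'intrinsics': array([[376.94951661,   0.        , 315.42585909],
       [  0.        , 376.94951661, 201.45085217],
       [  0.        ,   0.        ,   1.        ]]), 'k1': -0.08605685047489836, 'xyz': array([ 0.45743839, -0.01160317,  0.9346416 ]), 'attitude': array([  7.44988204,   0.92383547, -91.66668199])}
```

View pics/top0.png

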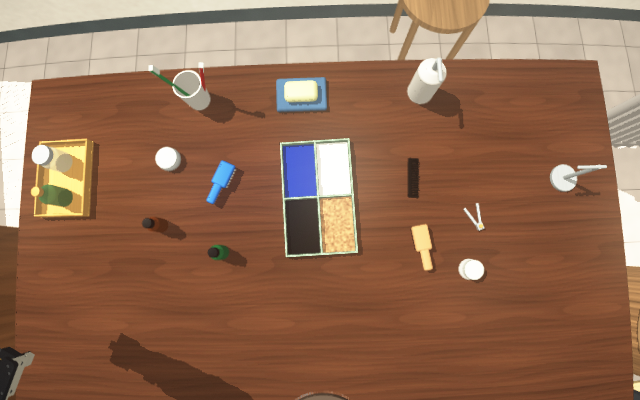

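View pics/scene0.png

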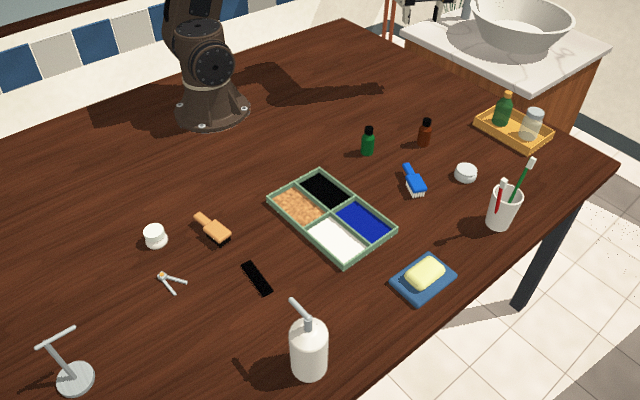

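```bash
python3 -c "
import bench;print([ (n,getattr(bench,n)) for n in dir(bench) if n[0]!='_' and not callable(getattr(bench,n))])"|cut -c1-600
```

```text
[('grip_depth', 0.0188)]
```

```bash
cat > m.py <<'E'
from h import *
def mask_pts(im,roi,f):
    x0,y0,x1,y1=roi; p=im['pixels'][y0:y1,x0:x1]; hsv=cv2.cvtColor(p,cv2.COLOR_BGR2HSV).astype(int)
    m=f(hsv[...,0],hsv[...,1],hsv[...,2]).astype(np.uint8)
    n,l,s,_=cv2.connectedComponentsWithStats(m,connectivity=8); k=1+np.argmax(s[1:,4])
    v,u=np.nonzero(l==k); return np.c_[u+x0,v+y0]
def rect(im,uv,z):
    P=onplane(im,uv,z)[:,:2]; (c,(a,b),t)=cv2.minAreaRect((P*1000).astype(np.float32))
    if a<b: a,b,t=b,a,t+90
    return np.round(c,1),round(a,1),round(b,1),round((t+90)%180-90,1),P
beech=lambda h,s,v:(h>10)&(h<28)&(s>60)&(v>170)
steel=lambda h,s,v:(v>150)&(s<110)
blk=lambda h,s,v:(v<45)&(s<140)|(v<22)
E
python3 - <<'E'
from m import *
im=grab('top'); 
def show(n,roi,f,z):
    uv=mask_pts(im,roi,f); r=rect(im,uv,z); print(n,len(uv),uv.min(0),uv.max(0),r[:4],'mean',np.round(r[4].mean(0)*1e3,1))
    return r[4]
B=show('brush',(400,215,445,280),beech,.031)
show('comb',(395,145,435,210),blk,.007)
show('clip',(458,198,490,235),steel,.006)
show('clip wide',(458,198,490,235),lambda h,s,v:(v>150),.006)
show('capA',(135,210,165,236),blk,.085)
show('capG',(205,240,232,262),blk,.085)
show('blue',(270,130,365,265),lambda h,s,v:(h>105)&(h<130)&(s>150)&(v>60),.007)
show('white',(315,130,365,200),lambda h,s,v:(s<40)&(v>190),.007)
show('black',(280,190,325,265),blk,.007)
show('cork',(315,190,365,265),lambda h,s,v:(h>8)&(h<24)&(v>140)&(s>70),.007)
show('caddy',(270,130,370,265),lambda h,s,v:~((h<10)&(v<130)|(h>165)),.022)
t=np.hstack([cv2.resize(im['pixels'][y0:y1,x0:x1],None,fx=5,fy=5,interpolation=cv2.INTER_NEAREST) for x0,y0,x1,y1 in((395,150,495,270),(280,135,360,255)[:0] or (135,205,235,265+60))][:1])
cv2.imwrite('pics/c1.png',t)
s=grab('scene'); cv2.imwrite('pics/c2.png',cv2.resize(s['pixels'][205:305,140:280],None,fx=5,fy=5,interpolation=cv2.INTER_CUBIC))
E
```

```text
brush 617 [411 224] [432 270] (array([ 458.4, -254.7]), 109.3, 40.4, 8.6) mean [ 465.5 -253.7]Traceback (most recent call last):
  File "<stdin>", line 7, in <module>
  File "<stdin>", line 4, in show
  File "m.py", line 5, in mask_pts
    n,l,s,_=cv2.connectedComponentsWithStats(m,connectivity=8); k=1+np.argmax(s[1:,4])
                                                                    ~~~~~~~~~^^^^^^^^^
    return _wrapfunc(a, 'argmax', axis=axis, out=out, **kwds)
    return bound(*args, **kwds)
ValueError: attempt to get argmax of an empty sequence
```

```bash
sed -i 's/^blk=.*/blk=lambda h,s,v:v<45/' m.py
cat > a.py <<'E'
from m import *
im=grab('top')
p=cv2.cvtColor(im['pixels'],cv2.COLOR_BGR2HSV); print(p[177,413],p[177,425],p[223,150],p[225,300],p[150,402])
def show(n,roi,f,z):
    try:
        uv=mask_pts(im,roi,f); r=rect(im,uv,z); print(n,len(uv),uv.min(0),uv.max(0),r[:4],'mean',np.round(r[4].mean(0)*1e3,1))
    except ValueError: print(n,'none')
show('comb',(395,145,435,210),blk,.007)
show('clip',(458,198,490,235),steel,.006)
show('clip wide',(458,198,490,235),lambda h,s,v:(v>150),.006)
show('capA',(135,210,165,236),blk,.085)
show('capG',(205,240,232,262),blk,.085)
show('blue',(270,130,365,265),lambda h,s,v:(h>105)&(h<130)&(s>150)&(v>60),.007)
show('white',(315,130,365,200),lambda h,s,v:(s<40)&(v>190),.007)
show('black',(280,190,325,265),blk,.007)
show('cork',(315,190,365,265),lambda h,s,v:(h>8)&(h<24)&(v>140)&(s>70),.007)
show('caddy',(270,130,370,265),lambda h,s,v:(h>30)&(h<90)&(s>20),.022)
cv2.imwrite('pics/c1.png',cv2.resize(im['pixels'][150:270,395:495],None,fx=5,fy=5,interpolation=cv2.INTER_NEAREST))
E
python3 a.py
```

```text
[ 11 117  59] [ 10 154 136] [12 71 61] [13 65 63] [ 11 148 148]
comb none
clip 181 [463 203] [484 230] (array([ 526.8, -396.8]), 65.2, 42.0, 17.5) mean [ 528.3 -397.5]
clip wide 192 [463 203] [484 230] (array([ 526.8, -396.8]), 65.2, 42.0, 17.5) mean [ 527.  -398.2]
capA 18 [149 220] [153 227] (array([528.7, 379.2]), 17.3, 7.4, -15.4) mean [529.  379.2]
capG 15 [215 248] [218 256] (array([460.3, 225. ]), 18.1, 6.3, -7.3) mean [460.5 224.6]
blue 1076 [286 146] [312 196] (array([658.3,  38.5]), 128.0, 66.1, -1.0) mean [662.3  42.2]
white 1845 [315 138] [353 199] (array([662.4, -45. ]), 152.5, 94.6, 1.5) mean [659.3 -46.2]
black none
cork 1768 [319 196] [354 252] (array([521.7, -51.2]), 135.0, 79.7, 1.9) mean [521.1 -51.2]
caddy 1366 [280 138] [357 256] (array([590.3,  -6.4]), 284.6, 174.4, 1.9) mean [593.6  -6.6]
```

View pics/c1.png

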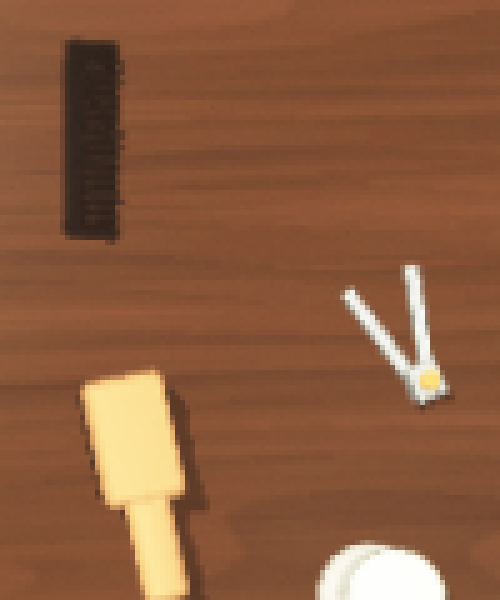

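The top crop shows the comb with its spine on the left and teeth on the right (toward −y), the brush head pointing up (+x), and the clip's hinge with the rivet at about (481,226), arms opening toward +x. The caddy outline measures 284.6×174.4 mm (expected 285×175), and the cork centre agrees with it.

```bash
sed -i 's/^blk=.*/blk=lambda h,s,v:v<80/' m.py
cat >> h.py <<'E'
def go(x,y,z,yaw):  # mm, deg -> normalised offset, turn
    s=state(); p=np.array(s['tool_pos'])*1e3; w=s['tcp_rot'][2]; T=R.from_euler('xyz',[180,0,w],degrees=True).as_matrix()
    d=T.T@(np.array([x,y,z])-p); t=-((yaw-w+180)%360-180)
    print('at',np.round(p,1),round(w,2),'-> off',np.round(d/500,4),'yaw',round(t/180,4))
E
cat > b.py <<'E'
from m import *
im=grab('top'); s=grab('scene')
def show(I,n,roi,f,z):
    uv=mask_pts(I,roi,f); r=rect(I,uv,z); print(n,len(uv),uv.min(0),uv.max(0),r[:4],'mean',np.round(r[4].mean(0)*1e3,1))
show(im,'comb',(395,145,435,210),blk,.007)
show(s,'comb s',(235,252,280,302),blk,.007)
show(im,'capA',(135,210,165,236),blk,.085)
show(s,'clip s',(150,262,195,302),steel,.006)
show(s,'caddy s',(260,160,405,275),lambda h,s,v:(h>30)&(h<90)&(s>20),.022)
br=lambda h,s,v:(h>18)&(h<35)&(s>90)&(v>150)
for I,roi in((im,(470,220,490,232)),(s,(155,265,172,282))):
    try: show(I,'rivet',roi,br,.014)
    except ValueError: print('none')
go(600,100,230,-10)
E
python3 b.py
```

```text
comb 416 [408 158] [418 197] (array([ 632.4, -246.6]), 99.8, 25.4, -3.8) mean [ 632.4 -246.2]
comb s 561 [240 260] [273 297] (array([ 638. , -246.8]), 103.3, 32.5, -4.0) mean [ 640.  -246.6]
capA 97 [143 218] [154 227] (array([531.9, 386.5]), 27.0, 20.9, 88.6) mean [530.8 386.4]
clip s 171 [157 271] [187 294] (array([ 531.5, -396.8]), 70.2, 40.5, 21.2) mean [ 530.7 -394.9]
caddy s 2700 [266 166] [398 271] (array([598.5, -10.3]), 296.0, 186.7, 1.8) mean [605.1 -12. ]
rivet 11 [479 224] [482 227] (array([ 505.7, -405.8]), 7.3, 6.9, -49.1) mean [ 505.3 -405.9]
rivet 8 [160 273] [162 275] (array([ 508.8, -403.8]), 6.3, 4.3, -25.6) mean [ 508.5 -403.6]
at [281.9 613.1 226.2] -24.69 -> off [ 1.0068  0.6667 -0.0076] yaw -0.0816
```

Request:
arm_command --gripper '[87,87,87,87,87,87,87,87,87,87,87,87]' --pt "1 0.66 0" --pt "1 0.66 0" --pt "1 0.66 0" --pt "1 0.66 0" --pt "1 0.66 0" --pt "1 0.66 0" --pt "1 0.66 0" --pt "1 0.66 0" --pt "1 0.66 0" --pt "1 0.66 0" --pt "1 0.66 0" --pt "1 0.66 0" --yaw '[-0.08,-0.08,-0.08,-0.08,-0.08,-0.08,-0.08,-0.08,-0.08,-0.08,-0.08,-0.08]' --newtons 20

```text
time_s: 1.8
tool_pos: [0.5982, 0.1046, 0.2264]
tcp_rot: [-180.0, 0.0, -10.3]
force: [0.5, -0.1, 0.2]
grip_width: 0.0869
grip_force: 0.0
```

```bash
python3 -c "
from h import *
go(476.2,-252,120,8.6)"
```

```text
at [598.2 104.6 226.4] -10.32 -> off [-0.1123  0.7455  0.2128] yaw -0.1051
```

Request:
arm_command --gripper '[80,80,80,80,80,80,80,80,80,80]' --pt "-0.112 0.746 0.21" --pt "-0.112 0.746 0.21" --pt "-0.112 0.746 0.21" --pt "-0.112 0.746 0.21" --pt "-0.112 0.746 0.21" --pt "-0.112 0.746 0.21" --pt "-0.112 0.746 0.21" --pt "-0.112 0.746 0.21" --pt "-0.112 0.746 0.21" --pt "-0.112 0.746 0.21" --yaw '[-0.105,-0.105,-0.105,-0.105,-0.105,-0.105,-0.105,-0.105,-0.105,-0.105]'

```text
time_s: 3.05
tool_pos: [0.4776, -0.2512, 0.1221]
tcp_rot: [180.0, -0.1, 8.7]
force: [-0.4, -0.5, -0.6]
grip_width: 0.0803
grip_force: 0.0
```

```bash
python3 - <<'E'
from h import *
go(476.2,-252,19.5,8.6)
im=grab('top'); s=grab('scene')
a=cv2.resize(im['pixels'][210:280,380:460],None,fx=5,fy=5); b=cv2.resize(s['pixels'][190:260,180:260],None,fx=5,fy=5)
cv2.imwrite('pics/d1.png',np.hstack([a,b]))
E
```

```text
at [ 477.6 -251.2  122.1] 8.73 -> off [-0.003   0.0012  0.2052] yaw 0.0007
```

View pics/d1.png

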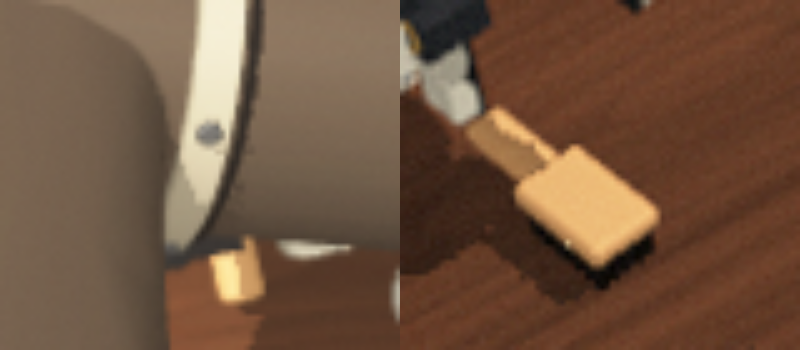

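The brush is still on its bristles under the arm, with its head at right in the scene crop. I'll descend and grip it.

Request:
arm_command --gripper '[80,80,80,80,34,34,34,34,34,34]' --pt "-0.003 0.001 0.1" --pt "-0.003 0.001 0.205" --pt "-0.003 0.001 0.205" --pt "-0.003 0.001 0.205" --pt "-0.003 0.001 0.205" --pt "-0.003 0.001 0.205" --pt "-0.003 0.001 0.205" --pt "-0.003 0.001 0.205" --pt "-0.003 0.001 0.205" --pt "-0.003 0.001 0.205" --yaw '[0,0,0,0,0,0,0,0,0,0]' --newtons 20

```text
time_s: 4.4
tool_pos: [0.4753, -0.2531, 0.0192]
tcp_rot: [180.0, -0.0, 8.6]
force: [-1.3, 0.8, 3.1]
grip_width: 0.0397
grip_force: 20.0
```

Request:
arm_command --gripper '[34,34,34,34]' --pt "0 0 -0.1" --pt "0 0 -0.2" --pt "0 0 -0.2" --pt "0 0 -0.2" --yaw '[0,0,0,0]'

```text
time_s: 4.9
tool_pos: [0.4749, -0.2529, 0.1187]
tcp_rot: [-180.0, 0.0, 8.6]
force: [1.5, -0.2, -1.2]
grip_width: 0.0402
grip_force: 20.0
```

```bash
python3 -c "
from h import *
go(539,-50.6,119,1.9)"
```

```text
at [ 474.9 -252.9  118.7] 8.6 -> off [ 0.1873 -0.3808 -0.0006] yaw 0.0372
```

Request:
arm_command --gripper '[34,34,34,34,34,34,34,34]' --pt "0.187 -0.381 0" --pt "0.187 -0.381 0" --pt "0.187 -0.381 0" --pt "0.187 -0.381 0" --pt "0.187 -0.381 0" --pt "0.187 -0.381 0" --pt "0.187 -0.381 0" --pt "0.187 -0.381 0" --yaw '[0.037,0.037,0.037,0.037,0.037,0.037,0.037,0.037]'

```text
time_s: 5.9
tool_pos: [0.5389, -0.0516, 0.119]
tcp_rot: [180.0, 0.0, 1.9]
force: [0.0, 0.4, -0.8]
grip_width: 0.0399
grip_force: 20.0
```

```bash
python3 - <<'E'
from h import *
go(539,-50.6,27,1.9)
s=grab('scene')
cv2.imwrite('pics/d2.png',cv2.resize(s['pixels'][120:280,220:420],None,fx=4,fy=3.75))
E
```

```text
at [538.9 -51.6 119. ] 1.88 -> off [ 0.0003 -0.002   0.1839] yaw -0.0001
```

View pics/d2.png

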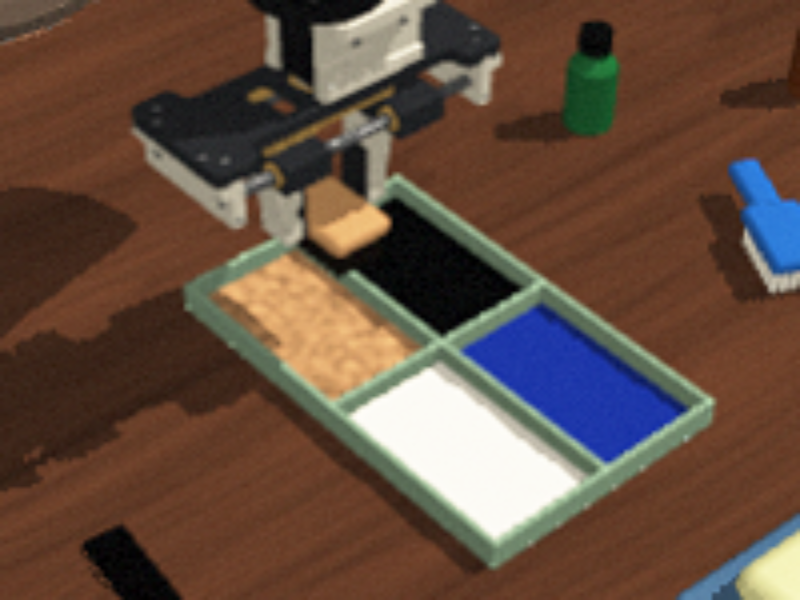

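The brush hangs level in the gripper above the cork compartment. I'll lower it.

Request:
arm_command --gripper '[34,34,34,34,34]' --pt "0 -0.002 0.1" --pt "0 -0.002 0.16" --pt "0 -0.002 0.178" --pt "0 -0.002 0.184" --pt "0 -0.002 0.184" --yaw '[0,0,0,0,0]'

```text
time_s: 6.58
tool_pos: [0.54, -0.0497, 0.028]
tcp_rot: [-180.0, -0.1, 2.0]
force: [0.4, 0.6, -0.4]
grip_width: 0.0399
grip_force: 20.0
```

Request:
arm_command --gripper '[34,34]' --pt "0 0 0.002" --pt "0 0 0.002" --yaw '[0,0]'

```text
time_s: 6.82
tool_pos: [0.5395, -0.0496, 0.0267]
tcp_rot: [-180.0, -0.1, 2.0]
force: [0.5, 0.5, -0.4]
grip_width: 0.04
grip_force: 20.0
```

Request:
arm_command --gripper '[34,34,56,56,56,56,56,56]' --pt "0 0 0.001" --pt "0 0 0.001" --pt "0 0 0.001" --pt "0 0 0.001" --pt "0 0 0.001" --pt "0 0 -0.1" --pt "0 0 -0.2" --pt "0 0 -0.3" --yaw '[0,0,0,0,0,0,0,0]'

```text
time_s: 7.82
tool_pos: [0.5389, -0.0498, 0.1776]
tcp_rot: [180.0, 0.0, 2.0]
force: [1.8, 0.2, -0.2]
grip_width: 0.0563
grip_force: 0.0
```

```bash
python3 -c "
from h import *
go(632.5,-246.5,170,-3.8)"
```

```text
at [538.9 -49.8 177.6] 1.96 -> off [0.1737 0.3995 0.0151] yaw 0.032
```

Request:
arm_command --gripper '[56,56,56,56,56,56,56,56]' --pt "0.174 0.4 0.015" --pt "0.174 0.4 0.015" --pt "0.174 0.4 0.015" --pt "0.174 0.4 0.015" --pt "0.174 0.4 0.1" --pt "0.174 0.4 0.18" --pt "0.174 0.4 0.18" --pt "0.174 0.4 0.18" --yaw '[0.032,0.032,0.032,0.032,0.032,0.032,0.032,0.032]'

```text
time_s: 8.82
tool_pos: [0.6339, -0.2469, 0.0875]
tcp_rot: [180.0, -0.1, -3.8]
force: [0.4, -0.3, -0.3]
grip_width: 0.0561
grip_force: 0.0
```

```bash
python3 - <<'E'
from h import *
go(632.5,-246.5,3,-3.8)
t=grab('top')['pixels'][120:270,270:440]; s=grab('scene')['pixels'][160:310,220:390]
cv2.imwrite('pics/d3.png',np.hstack([cv2.resize(x,(400,353)) for x in (t,s)]))
E
```

```text
at [ 633.9 -246.9   87.5] -3.76 -> off [-0.0028 -0.0005  0.1691] yaw 0.0002
```

View pics/d3.png

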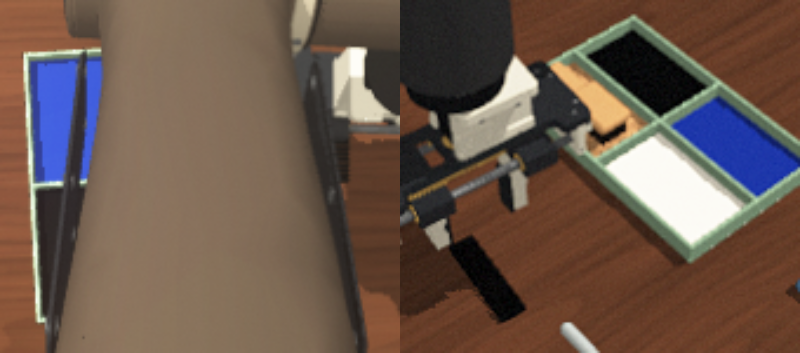

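The brush lies in the cork compartment and the comb is below the gripper. I'll descend to it now.

Request:
arm_command --gripper '[56,56,56,56,56,20,20,20,20,20]' --pt "-0.002 0 0.1" --pt "-0.002 0 0.16" --pt "-0.002 0 0.169" --pt "-0.002 0 0.169" --pt "-0.002 0 0.169" --pt "-0.002 0 0.169" --pt "-0.002 0 0.169" --pt "-0.002 0 0.169" --pt "-0.002 0 0.169" --pt "-0.002 0 0.169" --yaw '[0,0,0,0,0,0,0,0,0,0]' --newtons 15

```text
time_s: 10.18
tool_pos: [0.632, -0.2466, 0.0016]
tcp_rot: [180.0, 0.0, -3.8]
force: [-0.9, -0.8, 1.5]
grip_width: 0.0254
grip_force: 15.0
```

Request:
arm_command --gripper '[20,20,20,20]' --pt "0 0 -0.1" --pt "0 0 -0.2" --pt "0 0 -0.2" --pt "0 0 -0.2" --yaw '[0,0,0,0]'

```text
time_s: 10.68
tool_pos: [0.6316, -0.2464, 0.1014]
tcp_rot: [-180.0, -0.0, -3.8]
force: [-0.1, -0.6, -0.4]
grip_width: 0.0254
grip_force: 15.0
```

```bash
python3 -c "
from h import *
go(661.7,-46.5,100,1.9)"
```

```text
at [ 631.6 -246.4  101.4] -3.82 -> off [ 0.0334 -0.4029  0.0028] yaw -0.0318
```

Request:
arm_command --gripper '[20,20,20,20,20,20,20,20]' --pt "0.033 -0.403 0.003" --pt "0.033 -0.403 0.003" --pt "0.033 -0.403 0.003" --pt "0.033 -0.403 0.003" --pt "0.033 -0.403 0.003" --pt "0.033 -0.403 0.1" --pt "0.033 -0.403 0.1" --pt "0.033 -0.403 0.1" --yaw '[-0.032,-0.032,-0.032,-0.032,-0.032,-0.032,-0.032,-0.032]'

```text
time_s: 11.68
tool_pos: [0.662, -0.0478, 0.0522]
tcp_rot: [180.0, 0.0, 1.9]
force: [0.1, -0.1, -0.2]
grip_width: 0.0257
grip_force: 15.0
```

```bash
python3 - <<'E'
from h import *
go(661.7,-46.5,9,1.9)
s=grab('scene')
cv2.imwrite('pics/d4.png',cv2.resize(s['pixels'][120:280,220:420],None,fx=4,fy=3.75))
E
```

```text
at [662.  -47.8  52.2] 1.91 -> off [-0.0005 -0.0027  0.0864] yaw 0.0001
```

View pics/d4.png

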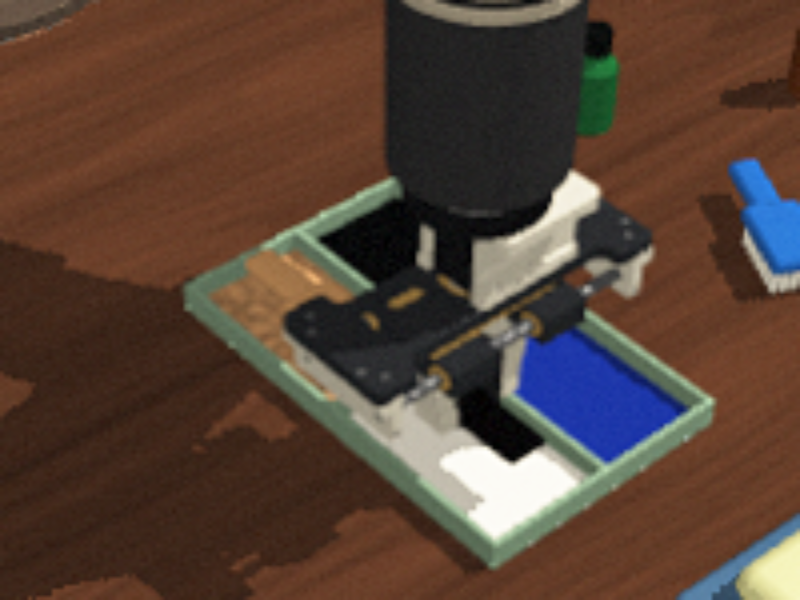

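The comb is held flat over the white compartment. I'll lower it.

Request:
arm_command --gripper '[20,20,20,20,31,31,31,31]' --pt "0 -0.002 0.05" --pt "0 -0.002 0.08" --pt "0 -0.002 0.086" --pt "0 -0.002 0.087" --pt "0 -0.002 0.087" --pt "0 -0.002 0.087" --pt "0 -0.002 0.07" --pt "0 -0.002 0.03" --yaw '[0,0,0,0,0,0,0,0]'

```text
time_s: 12.72
tool_pos: [0.6612, -0.0457, 0.0365]
tcp_rot: [180.0, 0.1, 2.0]
force: [-0.6, 1.9, -0.5]
grip_width: 0.0308
grip_force: 0.0
```

Request:
arm_command --gripper '[31,31,31,31]' --pt "0 0 -0.1" --pt "0 0 -0.2" --pt "0 0 -0.2" --pt "0 0 -0.2" --yaw '[0,0,0,0]'

```text
time_s: 13.22
tool_pos: [0.6616, -0.0455, 0.1371]
tcp_rot: [-180.0, -0.0, 1.9]
force: [-0.3, -0.4, -0.3]
grip_width: 0.0309
grip_force: 0.0
```

```bash
python3 -c "
from h import *
go(505.5,-404.8,140,17.5)"
```

```text
at [661.6 -45.5 137.1] 1.95 -> off [-0.3365  0.7076 -0.0057] yaw -0.0864
```

Request:
arm_command --gripper '[44,44,44,44,44,44,44,44,44,44,44,44]' --pt "-0.336 0.708 0" --pt "-0.336 0.708 0" --pt "-0.336 0.708 0" --pt "-0.336 0.708 0" --pt "-0.336 0.708 0" --pt "-0.336 0.708 0" --pt "-0.336 0.708 0" --pt "-0.336 0.708 0" --pt "-0.336 0.708 0.1" --pt "-0.336 0.708 0.16" --pt "-0.336 0.708 0.16" --pt "-0.336 0.708 0.16" --yaw '[-0.086,-0.086,-0.086,-0.086,-0.086,-0.086,-0.086,-0.086,-0.086,-0.086,-0.086,-0.086]'

```text
time_s: 14.72
tool_pos: [0.5071, -0.4048, 0.0576]
tcp_rot: [179.9, -0.0, 17.5]
force: [0.3, -0.5, 1.1]
grip_width: 0.0441
grip_force: 0.0
```

```bash
python3 - <<'E'
from m import *
go(505.5,-404.8,4,17.5)
t=grab('top'); s=grab('scene')
cv2.imwrite('pics/d5.png',np.hstack([cv2.resize(x,(400,300)) for x in (t['pixels'][130:265,270:450],s['pixels'][220:310,130:250])]))
for n,roi,f,z in(('comb',(318,140,352,197),blk,.014),('brush',(315,190,362,265),beech,.038)):
    uv=mask_pts(t,roi,f); r=rect(t,uv,z); print(n,len(uv),r[:4])
E
```

```text
at [ 507.1 -404.8   57.6] 17.53 -> off [-0.0031 -0.0009  0.1072] yaw 0.0002
comb 244 (array([663.1, -45.9]), 94.9, 22.2, 1.9)
brush 1718 (array([519.2, -50. ]), 129.7, 76.8, 1.9)
```

View pics/d5.png

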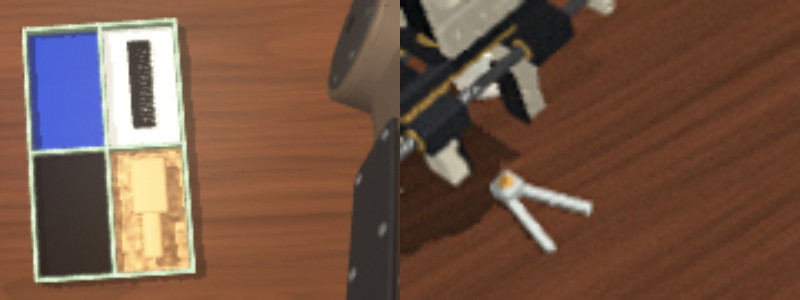

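The comb and brush are both centred in their compartments. The clip's hinge sits just below the fingers, at about (507,183) in the crop.

Request:
arm_command --gripper '[44,44,44,44,10,10,10,10,10,10]' --pt "-0.003 0 0.05" --pt "-0.003 0 0.1" --pt "-0.003 0 0.11" --pt "-0.003 0 0.11" --pt "-0.003 0 0.11" --pt "-0.003 0 0.11" --pt "-0.003 0 0.11" --pt "-0.003 0 0.11" --pt "-0.003 0 0.11" --pt "-0.003 0 0.11" --yaw '[0,0,0,0,0,0,0,0,0,0]' --newtons 20

```text
time_s: 16.08
tool_pos: [0.5047, -0.4057, 0.002]
tcp_rot: [180.0, -0.0, 17.5]
force: [-1.7, 0.8, 5.9]
grip_width: 0.016
grip_force: 18.6
```

Request:
arm_command --gripper '[10,10,10,10]' --pt "0 0 -0.1" --pt "0 0 -0.24" --pt "0 0 -0.24" --pt "0 0 -0.24" --yaw '[0,0,0,0]'

```text
time_s: 16.58
tool_pos: [0.5046, -0.4055, 0.1219]
tcp_rot: [180.0, -0.1, 17.4]
force: [-0.2, 0.0, -1.2]
grip_width: 0.016
grip_force: 19.0
```

```bash
python3 - <<'E'
from h import *
s=grab('scene')
cv2.imwrite('pics/d6.png',cv2.resize(s['pixels'][200:310,110:250],None,fx=4,fy=4))
# clip yaw -> 1.9 (x along compartment); centre of 66mm length (x=+1.5) on compartment centre
go(518.9-22-1.5,33.8-0.8,125,1.9)
E
```

```text
at [ 503.9 -405.1  120.6] 17.41 -> off [ 0.246  -0.8412 -0.0089] yaw 0.0862
```

View pics/d6.png

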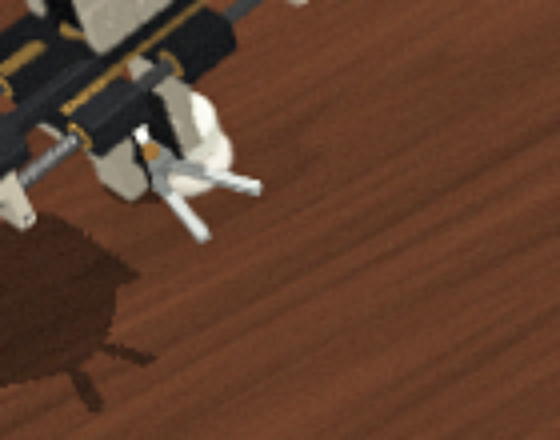

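The clip is held level by its hinge block.

Request:
arm_command --gripper '[10,10,10,10,10,10,10,10,10,10,10,10]' --pt "0.246 -0.84 0" --pt "0.246 -0.84 0" --pt "0.246 -0.84 0" --pt "0.246 -0.84 0" --pt "0.246 -0.84 0" --pt "0.246 -0.84 0" --pt "0.246 -0.84 0" --pt "0.246 -0.84 0" --pt "0.246 -0.84 0" --pt "0.246 -0.84 0.1" --pt "0.246 -0.84 0.14" --pt "0.246 -0.84 0.14" --yaw '[0.086,0.086,0.086,0.086,0.086,0.086,0.086,0.086,0.086,0.086,0.086,0.086]'

```text
time_s: 18.12
tool_pos: [0.4943, 0.0298, 0.0496]
tcp_rot: [179.9, 0.3, 1.8]
force: [-0.3, -0.8, 0.1]
grip_width: 0.016
grip_force: 19.0
```

```bash
python3 -c "
from h import *
go(495.8,33,9.3,1.9)"
```

```text
at [494.3  29.8  49.6] 1.81 -> off [ 0.0032 -0.0064  0.0805] yaw -0.0005
```

Request:
arm_command --gripper '[10,10]' --pt "0 0 0" --pt "0 0 0" --yaw '[0,0]'

```text
time_s: 18.38
tool_pos: [0.4967, 0.0318, 0.0526]
tcp_rot: [-180.0, -0.1, 1.9]
force: [1.6, -0.2, -0.6]
grip_width: 0.0158
grip_force: 19.0
```

```bash
python3 -c "
from h import *
go(495.8,33,9.3,1.9)"
```

```text
at [496.7  31.8  52.6] 1.92 -> off [-0.0017 -0.0024  0.0865] yaw 0.0001
```

Request:
arm_command --gripper '[10,10,10,10,10,26,26,26,26,26]' --pt "-0.001 -0.002 0.05" --pt "-0.001 -0.002 0.08" --pt "-0.001 -0.002 0.085" --pt "-0.001 -0.002 0.087" --pt "-0.001 -0.002 0.087" --pt "-0.001 -0.002 0.087" --pt "-0.001 -0.002 0.087" --pt "-0.001 -0.002 0.07" --pt "-0.001 -0.002 0" --pt "-0.001 -0.002 -0.1" --yaw '[0,0,0,0,0,0,0,0,0,0]'

```text
time_s: 19.62
tool_pos: [0.4946, 0.0326, 0.1021]
tcp_rot: [179.9, 0.2, 2.0]
force: [0.4, 1.0, 0.0]
grip_width: 0.0262
grip_force: 0.0
```

Request:
arm_command --gripper '[60,60,60,60,60,60]' --pt "0.1 0 -0.1" --pt "0.2 -0.1 -0.2" --pt "0.2 -0.2 -0.2" --pt "0.2 -0.3 -0.2" --pt "0.2 -0.3 -0.2" --pt "0.2 -0.3 -0.2" --yaw '[0,0,0,0,0,0]'

```text
time_s: 20.38
tool_pos: [0.5899, 0.1863, 0.2017]
tcp_rot: [180.0, 0.0, 2.0]
force: [0.5, -1.6, -0.2]
grip_width: 0.0597
grip_force: 0.0
```

```bash
python3 - <<'E'
from m import *
t=grab('top'); s=grab('scene')
uv=mask_pts(s,(410,110,440,135),blk); print('cap scene',len(uv),uv.min(0),uv.max(0),uv.mean(0),rect(s,uv,.076)[:2])
uv=mask_pts(t,(135,210,165,236),blk); print('cap top',len(uv),uv.mean(0),rect(t,uv,.085)[:3])
am=lambda h,s,v:((h<12)|(h>170))&(s>150)
cv2.imwrite('pics/d7.png',np.hstack([cv2.resize(t['pixels'][130:265,270:390],(360,405),interpolation=2),cv2.resize(t['pixels'][205:245,130:170],(220,405),interpolation=0)[:, :],cv2.resize(s['pixels'][110:155,410:440],(220,405),interpolation=0)]))
E
```

```text
cap scene 142 [418 117] [431 134] [424.63380282 125.15492958] (array([545.2, 375.5]), 90.2)
cap top 94 [148.5        223.08510638] (array([530.7, 386.5]), 27.0, 18.6)
```

View pics/d7.png

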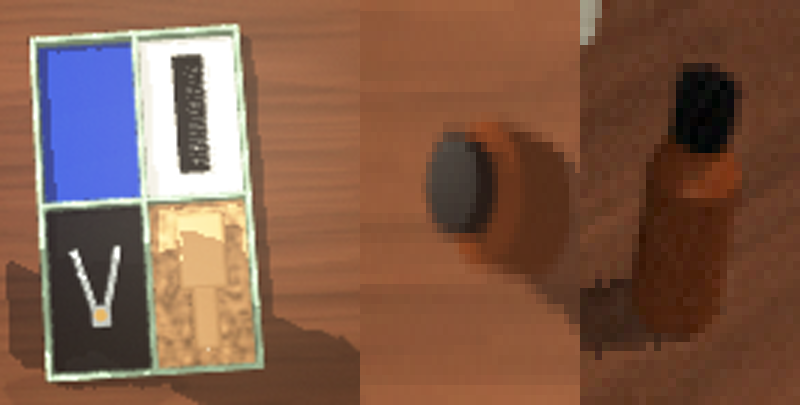

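The clip lies centred on the black lining. In the top view the amber cap's grey top is at about (147.3,222.7), and in the scene view the cap is at (424.6,125.2). The bottle stands upright.

```bash
python3 - <<'E'
from m import *
t=grab('top'); s=grab('scene')
print(np.round(onplane(t,[[147.1,222.7],[142.5,222.7],[147.3,217.5],[147.3,227.5]],.085)*1e3,1))
print(np.round(onplane(s,[[424.5,125.5]],.076)*1e3,1), np.round(onplane(s,[[424.6,119.8]],.085)*1e3,1))
am=lambda h,S,v:((h<14)|(h>172))&(S>170)&(v<150)
def tri(a,b):
    r1=ray(t,a)[0];r2=ray(s,b)[0];c1=np.array(t['xyz']);c2=np.array(s['xyz'])
    k=np.linalg.lstsq(np.c_[r1,-r2],c2-c1,rcond=None)[0]; return np.round([c1+k[0]*r1,c2+k[1]*r2],4)
print(tri([147.1,222.7],[424.6,119.8]))
go(531,381,150,-88)
go(531,381,150,92)
E
```

```text
[[531.5 389.9  85. ]
 [531.8 401.   85. ]
 [543.6 389.7  85. ]
 [520.3 389.1  85. ]]
[[544.2 375.1  76. ]] [[533.7 385.2  85. ]]
[[0.5317 0.3912 0.0822]
 [0.5305 0.3896 0.0814]]
at [590.2 185.1 201.8] 1.88 -> off [-0.1056 -0.3954  0.1036] yaw 0.4994
at [590.2 185.1 201.8] 1.88 -> off [-0.1056 -0.3954  0.1036] yaw -0.5006
```

Request:
arm_command --gripper '[80,80,80,80,80,80,80,80,80,80,80,80]' --pt "-0.104 -0.41 0.1" --pt "-0.104 -0.41 0.1" --pt "-0.104 -0.41 0.1" --pt "-0.104 -0.41 0.1" --pt "-0.104 -0.41 0.1" --pt "-0.104 -0.41 0.1" --pt "-0.104 -0.41 0.1" --pt "-0.104 -0.41 0.1" --pt "-0.104 -0.41 0.1" --pt "-0.104 -0.41 0.1" --pt "-0.104 -0.41 0.1" --pt "-0.104 -0.41 0.1" --yaw '[0.5,0.5,0.5,0.5,0.5,0.5,0.5,0.5,0.5,0.5,0.5,0.5]'

```text
time_s: 22.08
tool_pos: [0.5314, 0.3891, 0.1516]
tcp_rot: [-180.0, 0.0, -88.0]
force: [-0.5, -0.1, 0.2]
grip_width: 0.0799
grip_force: 0.0
```

```bash
python3 - <<'E'
from h import *
go(531.5,388.5,25,-88.1)
s=grab('scene')
cv2.imwrite('pics/d8.png',cv2.resize(s['pixels'][60:180,360:480],None,fx=4,fy=4))
E
```

```text
at [531.4 389.1 151.6] -88.0 -> off [ 1.300e-03 -1.000e-04  2.532e-01] yaw 0.0005
```

View pics/d8.png

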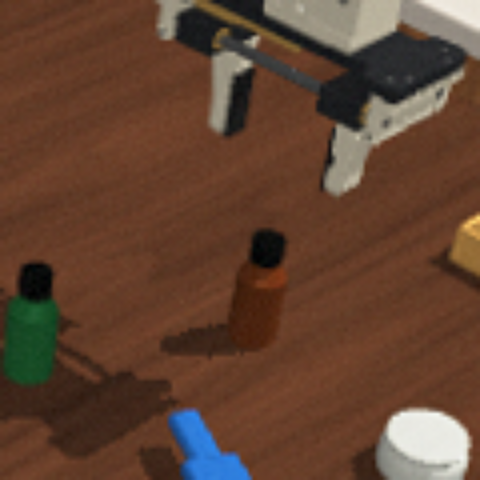

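The amber bottle is directly under the open fingers: extending its axis upward lands between the tips. The green bottle and nail brush are clear. I'll descend and grip.

Request:
arm_command --gripper '[80,80,80,80,80,80,80,80]' --pt "0.001 0 0.07" --pt "0.001 0 0.13" --pt "0.001 0 0.19" --pt "0.001 0 0.23" --pt "0.001 0 0.25" --pt "0.001 0 0.253" --pt "0.001 0 0.253" --pt "0.001 0 0.253" --yaw '[0,0,0,0,0,0,0,0]'

```text
time_s: 23.12
tool_pos: [0.5317, 0.3894, 0.026]
tcp_rot: [-179.9, 0.1, -88.0]
force: [-0.3, 0.1, 0.5]
grip_width: 0.0799
grip_force: 0.0
```

Request:
arm_command --gripper '[50,40,38,32,32,32,32,32]' --pt "0 0 0" --pt "0 0 0" --pt "0 0 0" --pt "0 0 0" --pt "0 0 0" --pt "0 0 0" --pt "0 0 0" --pt "0 0 0" --yaw '[0,0,0,0,0,0,0,0]' --newtons 20

```text
time_s: 24.12
tool_pos: [0.5313, 0.3889, 0.025]
tcp_rot: [180.0, -0.0, -88.0]
force: [-0.4, -0.4, -0.3]
grip_width: 0.0356
grip_force: 20.0
```

Request:
arm_command --gripper '[32,32,32,32,32,32,32]' --pt "0 0 -0.03" --pt "0 0 -0.08" --pt "0 0 -0.14" --pt "0 0 -0.19" --pt "0 0 -0.2" --pt "0 0 -0.2" --pt "0 0 -0.2" --yaw '[0,0,0,0,0,0,0]'

```text
time_s: 25.0
tool_pos: [0.5308, 0.3884, 0.1239]
tcp_rot: [179.9, -0.1, -88.1]
force: [-0.4, -1.1, -2.3]
grip_width: 0.0355
grip_force: 20.0
```

```bash
python3 - <<'E'
from h import *
go(658.9,38.4,125,-88.1)
s=grab('scene')
cv2.imwrite('pics/d9.png',cv2.resize(s['pixels'][60:180,360:480],None,fx=4,fy=4))
E
```

```text
at [530.8 388.4 123.9] -88.05 -> off [ 0.7082 -0.2323 -0.0022] yaw 0.0003
```

View pics/d9.png

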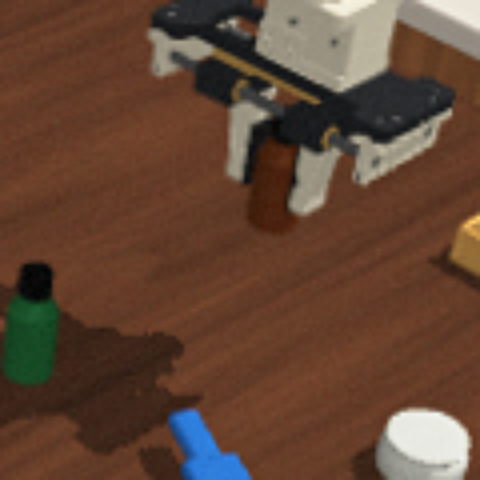

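The bottle is held upright. I'll carry it slowly.

Request:
arm_command --gripper '[32,32,32,32,32,32,32,32,32,32,32,32]' --pt "0.03 -0.01 0" --pt "0.09 -0.03 0" --pt "0.17 -0.056 0" --pt "0.26 -0.085 0" --pt "0.35 -0.115 0" --pt "0.44 -0.144 0" --pt "0.53 -0.174 0" --pt "0.61 -0.2 0" --pt "0.67 -0.22 0" --pt "0.7 -0.23 0" --pt "0.708 -0.232 0" --pt "0.708 -0.232 0" --yaw '[0,0,0,0,0,0,0,0,0,0,0,0]'

```text
time_s: 26.55
tool_pos: [0.6591, 0.0393, 0.1249]
tcp_rot: [180.0, 0.0, -88.0]
force: [0.2, 0.0, 0.2]
grip_width: 0.0352
grip_force: 20.0
```

Request:
arm_command --gripper '[32,32,32,32,32,32]' --pt "0 0 0.03" --pt "0 0 0.07" --pt "0 0 0.11" --pt "0 0 0.12" --pt "0 0 0.12" --pt "0 0 0.12" --yaw '[0,0,0,0,0,0]'

```text
time_s: 27.3
tool_pos: [0.6599, 0.0394, 0.0658]
tcp_rot: [-179.9, 0.0, -88.0]
force: [0.2, 0.1, -0.9]
grip_width: 0.0356
grip_force: 20.0
```

```bash
python3 - <<'E'
from h import *
go(658.9,38.4,32,-88.1)
s=grab('scene')
cv2.imwrite('pics/d10.png',cv2.resize(s['pixels'][120:280,250:420],None,fx=3.5,fy=3.5))
E
```

```text
at [659.9  39.4  65.8] -88.01 -> off [0.002  0.002  0.0677] yaw 0.0005
```

View pics/d10.png

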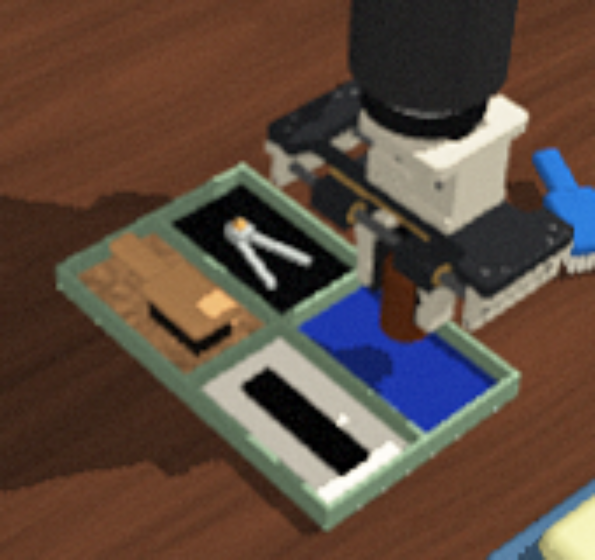

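The other three items are in place, and the bottle hangs upright over the blue lining. I'll lower it gently.

Request:
arm_command --gripper '[32,32,32,32,32,32,32,32]' --pt "0.001 0.001 0.02" --pt "0.002 0.002 0.04" --pt "0.002 0.002 0.054" --pt "0.002 0.002 0.06" --pt "0.002 0.002 0.063" --pt "0.002 0.002 0.065" --pt "0.002 0.002 0.066" --pt "0.002 0.002 0.066" --yaw '[0,0,0,0,0,0,0,0]'

```text
time_s: 28.35
tool_pos: [0.6585, 0.038, 0.0322]
tcp_rot: [-180.0, 0.0, -88.0]
force: [-0.2, -0.6, -0.8]
grip_width: 0.0355
grip_force: 20.0
```

Request:
arm_command --gripper '[32,32]' --pt "0 0 0.001" --pt "0 0 0.001" --yaw '[0,0]'

```text
time_s: 28.6
tool_pos: [0.6585, 0.0381, 0.032]
tcp_rot: [-180.0, 0.0, -88.0]
force: [-1.0, 0.3, 2.2]
grip_width: 0.0354
grip_force: 20.0
```

Request:
arm_command --gripper '[37,39,42,50,56,56,56,56]' --pt "0 0 0" --pt "0 0 0" --pt "0 0 0" --pt "0 0 0" --pt "0 0 0" --pt "0 0 0" --pt "0 0 -0.02" --pt "0 0 -0.05" --yaw '[0,0,0,0,0,0,0,0]'

```text
time_s: 29.6
tool_pos: [0.6583, 0.038, 0.0572]
tcp_rot: [180.0, -0.0, -88.0]
force: [-0.5, -0.8, -0.2]
grip_width: 0.0561
grip_force: 0.0
```

Request:
arm_command --gripper '[56,56,56,56,56,56,56,56,56,56]' --pt "0 0 -0.1" --pt "0 0 -0.2" --pt "0 0 -0.3" --pt "0.1 0 -0.34" --pt "-0.1 0 -0.34" --pt "-0.2 0 -0.34" --pt "-0.3 0 -0.34" --pt "-0.4 0 -0.34" --pt "-0.45 0 -0.34" --pt "-0.45 0 -0.34" --yaw '[0,0,0,0,0,0,0,0,0,0]'

```text
time_s: 30.85
tool_pos: [0.6504, 0.2647, 0.2272]
tcp_rot: [-180.0, 0.0, -87.9]
force: [0.3, -1.2, -0.3]
grip_width: 0.0559
grip_force: 0.0
```

```bash
python3 - <<'E'
from h import *
t=grab('top')['pixels'][110:280,130:400]; s=grab('scene')['pixels'][90:300,220:480]
cv2.imwrite('pics/d11.png',np.hstack([cv2.resize(t,(400,252)),cv2.resize(s,(400,252))]).repeat(1,0))
E
```

```text
(no output)
```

View pics/d11.png

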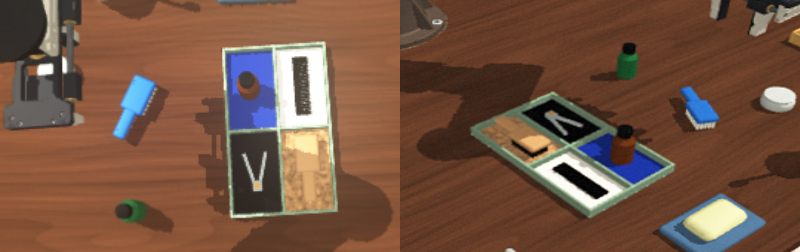

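The bottle stands upright in the middle of the blue lining. The other three items are in place, and the flatmate's things haven't moved.

```bash
python3 -c "
from bench import *
print(sign_off())"
```

```text
the job is handed in; nothing more can be done
None
```

The beard kit is packed and handed in after about 31 s of robot time: brush on cork, comb on white, clip on black, then the amber bottle upright on blue. The green bottle and the nail brush were left where they were.

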